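# Start the self-tapping cover screw of the gas filter box

### The job

On the gas filter box with the blue band, start the yellow winged self-tapping screw: hold its wing, push down firmly and, still pushing, turn it about 70 degrees clockwise so that it cuts its first thread and sinks into the lid. Do not let it spin in its hole without sinking, leave the black winged screw on the other box alone, and let go of the yellow screw when it is in.

Things in the scene. Friction and masses are not known exactly. Their poses are not given: they have to be found in the camera images.
- yellow_wing (a point): Centre of the yellow wing (upright bar 44 long, 12 thick, 26 mm tall) of the screw to drive, on its axis. x: along the wing, y: across it (grip here), z up. Starts 83 mm above the bench; the wing's underside is 20 mm over the flat lid of a white box 164 x 134 x 50 mm, fixed, blue band along one edge. A collar 22 mm across, 6 tall, is right below the wing; lid clear for 45 mm around
- yellow_turn (a joint): Rotation of the yellow screw in rad, 0 at the start, grows clockwise seen from above, up to 2.4. About 0.2 N m of friction resists it
- yellow_sink (a joint): Depth in m to which the yellow screw has sunk, 0 at the start. Turning cuts a steep thread that lets the screw go down 4 mm per radian, but turning alone only spins it: it must be pushed down with more than 8 N (10 to 20 N is good) to follow, and it stays where it is left. Pushed without turning it hardly sinks (under 0.1 mm per N). The wing is solid and may be gripped hard
- black_wing (a point): Outer end of the black wing of a like screw, same sizes, standing in a like fixed box with a grey band; 20 mm off that screw's axis, 83 mm above the bench. To be left alone
Things that resemble listed ones, but are neither listed nor needed, are in the scene too. What is shaped like the part that bears yellow_wing but red or turquoise is not meant.

How it is judged:
By the outcome, as a careful person would: the job done as asked, in the order asked, and still so for the second after the job is handed in, with the robot touching nothing.
It also fails if it takes over 48 s, if anything falls off the work surface, if the arm or the gripper's body presses on something with over 40 N, if the wrist force passes 120 N, or if a joint passes its speed limit or range.

### The arm

A 6-joint arm with a two-finger parallel gripper is mounted at the origin on the work surface. World frame = base frame: x ahead of the robot, y to its left, z up, the work surface at z = 0. Lengths are in m, angles in rad, forces in N, time in s.
With the tool pointing down it reaches from about 0.35 to 0.775 m from the base axis. Payload 5.5 kg.
Tool frame: the origin (TCP) lies midway between the tips of the shut fingers; the grasp point (between the pads) lies 19 mm behind it; z points along the fingers, y is the line along which they close (so a half turn about z gives the same grasp; the last joint's range is limited). The gripper opens to 85 mm and grips with 20 to 120 N. Pads are 22 mm wide; open, the fingers measure 114 mm over their backs; the gripper's body (76 mm by 85 mm) begins 54 mm behind the grasp point. The pads swing forward as they close: fully open they stand 13 mm farther back than shut.
Start: joints at [-1.419, 0.313, 0.046, 1.304, 0, 1.431], TCP at [0.165, -0.551, 0.231] pointing down, gripper open.
Joint ranges: [-2.76, 2.76], [-0.86, 1.69], [-1.03, 1.26], [-2.2, 2.34], [-1.47, 1.5], [-3.14, 3.14]. Speed limits (rad/s): [2.57, 2.57, 3.14, 3.14, 3.14, 3.14].

### API

Orientations are given as a unit quaternion [w, x, y, z].
In Python, from workcell import env gives the robot as it stands. The module is installed in compiled form; this text tells all that it offers.
- The arm moves only by the tool servo_tool, never from a script. Its argument "increments" is a list of rows, each an object of numbers: "grip": the closure, from 0 (fully open) to 1 (shut); "x", "y", "z": the shift along the tool's x, y, z in mm; "roll": the turn about the tool's z in degrees. In form: [{"grip": .., "x": .., "y": .., "z": .., "roll": ..}, ...]. A call has 1 to 5 rows; each row shifts and turns the commanded pose from where the row before left it, along the tool's axes as they then stand; what a row does not reach is not made up. A row lasts 1/12 s, in which the tool goes at most 41.7 mm and 7.16 degrees, less where a joint would pass 70% of its speed; a pose out of reach is approached as far as the arm can. A call is refused whole if a number of a shift passes 41.7 or a number of a turn 7.16, either way. A call with a gripper value outside its range is refused whole. The fingers move at their own pace and stop on an object; "grip_force" is the grip in N (left out, the last holds). Time passes only in rows, so rows that do not move let the fingers close. It gives the time, the measured TCP pose, the force, the opening and the grip force at its end, in the units of the state.
- env.get_state(): the state, without advancing time (a new reading comes with each control period).
- env.read_camera(name): name is "scene" or "top" or "wrist"; returns the picture (400x640x3 uint8, red, green, blue); there is no depth.
- env.get_calibration(name): a dict with "vertical_fov" (degrees; the focal length in pixels is half the picture's height over the tangent of half this angle, whatever the lens; pixels are square), "cx", "cy" (the principal point, pixels), "k1" (the pictures are not rectified: a ray, as slopes to the right and down, at radius r is drawn at 1 + k1 r^2 times it, then the intrinsics apply), "rvec" (rotation vector, rad) and "tvec" (3), from world to camera coordinates, as OpenCV has them; the wrist camera has in their place "tool_from_camera" (4x4, takes a point from camera to tool coordinates, whose origin is the TCP and whose axes are the flange's). Camera axes: x right, y down, z forward; pixel columns grow to the right and rows downward; lengths in m; the calibration is good to about 2 mm. A picture is of the moment at which its call begins: read the wrist's pose just before it. get_calibration takes no time and is no camera call.
- env.hand_in(): hands the job in; it is judged then, once.
The state is a dict: "clock": time; "joint_pos": joint angles; "qvel": joint speeds; "tau": joint torques, N m; "tcp_pos": TCP position; "orientation": TCP orientation; "wrist_force": force on the tool from outside, world axes, zero at the start; "ft_torque": the same for the moment, N m; "finger_gap": finger opening in m; "grip_force": force on a finger pad.
Only numpy, scipy, OpenCV 4.12 (cv2) and the standard library are available. Lean on these libraries where they do the work, as an engineer would, in place of code of your own. Each camera call takes 0.05 s, during which the arm holds its last target. There are 200 camera calls.

## Working session

There is one attempt and no reset: what is moved stays moved. The work goes in short steps, Python scripts to look and compute and a tool call to move; the robot and the scene stay as the last step left them, time stands still between calls to the robot, and variables do not carry over. Pictures are saved under pics/ and viewed, at most 10 in all, crops included, and the job is handed in when it is done.

Besides the shell and the picture viewer there is one more tool, called after ">>>" by a JSON object that holds its "name" and its "arguments", one argument or row to a line. servo_tool: Moves the arm, as the interface text tells. Its arguments: {"type":"object","properties":{"increments":{"type":"array"},"grip_force":{"type":"number"}},"required":["increments"]}

```bash
mkdir -p pics
cat > h.py <<'E'
import numpy as np, cv2
from workcell import env
from scipy.spatial.transform import Rotation as R
def cam(name, st=None):
    c=env.get_calibration(name)
    f=200/np.tan(np.radians(c["vertical_fov"])/2)
    if name=="wrist":
        q=st["orientation"]; T=np.eye(4); T[:3,:3]=R.from_quat([q[1],q[2],q[3],q[0]]).as_matrix(); T[:3,3]=st["tcp_pos"]
        M=T@np.array(c["tool_from_camera"]); Rc=M[:3,:3]; o=M[:3,3]
    else:
        Rc=R.from_rotvec(np.ravel(c["rvec"])).as_matrix().T; o=-Rc@np.ravel(c["tvec"])
    return c,f,Rc,o
def ray(name,uv,st=None):
    c,f,Rc,o=cam(name,st)
    d=np.array([(uv[0]-c["cx"])/f,(uv[1]-c["cy"])/f]); s=d.copy()
    for _ in range(30): s=d/(1+c["k1"]*(s@s))
    return o,Rc@np.array([s[0],s[1],1])
def onplane(name,uv,z,st=None):
    o,d=ray(name,uv,st); return o+d*(z-o[2])/d[2]
E
python3 - <<'E'
from h import *
s=env.get_state(); print(s)
for n in ["top","scene"]:
    cv2.imwrite(f"pics/{n}0.png",env.read_camera(n)[:,:,::-1])
    print(n,cam(n)[3],cam(n)[1])
E
```

```text
{'clock': 0.0, 'joint_pos': array([-1.41858681e+00,  3.13992355e-01,  4.49873482e-02,  1.30358060e+00,
       -2.34404528e-05,  1.43123537e+00]), 'qvel': array([-0.00136548,  0.00039155, -0.00143335, -0.00045292, -0.00073717,
       -0.00042131]), 'tau': array([ 1.26029377e-04, -4.80622065e+01,  2.98534602e+01,  1.92247523e-02,
       -2.69298216e-04, -2.48910588e-06]), 'tcp_pos': array([ 0.16532679, -0.55019812,  0.23041686]), 'orientation': array([-8.94548234e-04,  9.89377210e-01,  1.45368276e-01, -1.73779047e-05]), 'wrist_force': array([ 0.72554332, -0.30654996,  0.11607985]), 'ft_torque': array([-0.04417725,  0.06067348, -0.01879092]), 'grip_force': 0.0, 'finger_gap': 0.08544948442599488}
top [ 0.36642994 -0.22363992  1.34723073] 501.0323884871257
scene [1.02277443 0.76900458 0.79900187] 398.849228280661
```

View pics/top0.png

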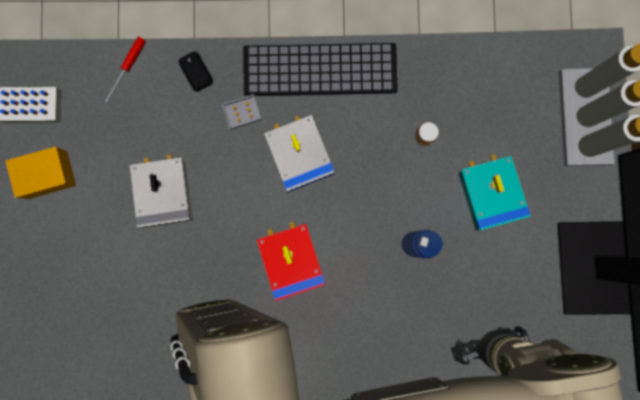

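View pics/scene0.png

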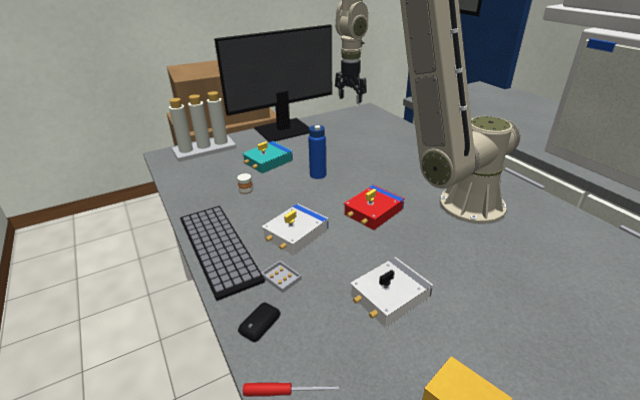

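Top view candidates with a yellow wing: white box with blue band (296,143), red box (287,255) and turquoise box (498,183). The black screw sits on the grey-band box (155,183). The white box with the blue band fits; in the scene view it is at (290,216). I'll confirm it in a crop and measure.

Run:
```python
from h import *
rois={"top":(255,105,345,200),"scene":(255,195,335,260)}
rs={}
ims=[]
for n,(a,b,c,d) in rois.items():
    im=cv2.imread(f"pics/{n}0.png"); hsv=cv2.cvtColor(im,cv2.COLOR_BGR2HSV)
    m=cv2.inRange(hsv,(22,120,70),(35,255,255)); k=np.zeros_like(m); k[b:d,a:c]=m[b:d,a:c]
    n_,l,s,ce=cv2.connectedComponentsWithStats(k); i=1+np.argmax(s[1:,4]); print(n,s[i],ce[i])
    k=(l==i).astype(np.uint8); cn=cv2.findContours(k,0,2)[0][0]; r=cv2.minAreaRect(cn); print(r)
    rs[n]=(ce[i],cv2.boxPoints(r),cn)
    ims.append(cv2.resize(im[b:d,a:c],(400,400),interpolation=cv2.INTER_CUBIC))
cv2.imwrite("pics/crop.png",np.hstack(ims))
P=[ray(n,rs[n][0]) for n in rois]
A=np.array([P[0][1],-P[1][1]]).T; t=np.linalg.lstsq(A,P[1][0]-P[0][0],rcond=None)[0]
print("tri",P[0][0]+t[0]*P[0][1],P[1][0]+t[1]*P[1][1])
for z in (.083,.096): print(z,onplane("top",rs["top"][0],z),onplane("scene",rs["scene"][0],z))
print(np.array([onplane("top",p,.096)[:2] for p in rs["top"][1]]))
```

```text
top [291 134   9  17  92] [295.15217391 142.52173913]
((295.2615661621094, 142.09231567382812), (16.620655059814453, 7.194014549255371), 82.87498474121094)
scene [285 210  11  14  98] [289.95918367 216.69387755]
((289.862060546875, 215.84481811523438), (9.656157493591309, 13.184369087219238), 21.801410675048828)
tri [ 0.63336841 -0.15224129  0.08310872] [ 0.63401693 -0.15260525  0.08322511]
0.083 [ 0.63339136 -0.15223515  0.083     ] [ 0.63389467 -0.15289509  0.083     ]
0.096 [ 0.63064622 -0.1529694   0.096     ] [ 0.64095532 -0.13615674  0.096     ]
[[ 0.65204553 -0.14184484]
 [ 0.65401859 -0.15999698]
 [ 0.61149697 -0.16464797]
 [ 0.60953615 -0.14654752]]
```

View pics/crop.png

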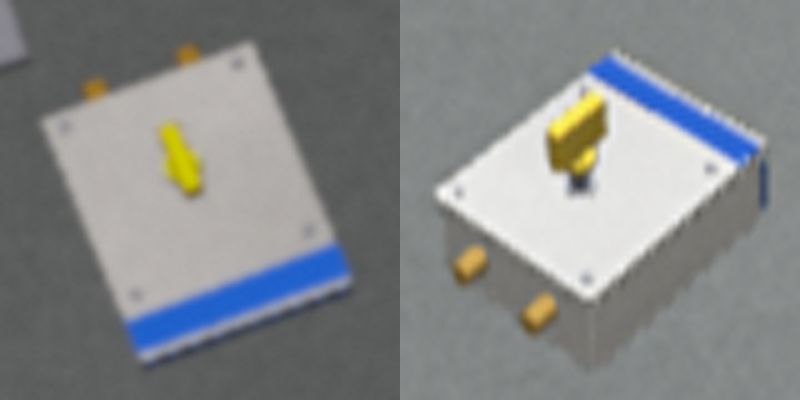

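Crop confirms it: white lid, blue band, yellow wing at top (295,142) / scene (290,216). Triangulated centre is (0.633, -0.152, 0.083), and the height matches the 83 mm given. The blue bottle lies near the straight path, so I'll check its height.

Run:
```python
from h import *
P=[ray("top",(424,241)),ray("scene",(317,128))]
t=np.linalg.lstsq(np.array([P[0][1],-P[1][1]]).T,P[1][0]-P[0][0],rcond=None)[0]
print(P[0][0]+t[0]*P[0][1],P[1][0]+t[1]*P[1][1])
```

```text
[ 0.37548399 -0.44725252  0.209834  ] [ 0.37578773 -0.44743237  0.20987177]
```

>>> {"name": "servo_tool", "arguments": {
  "increments": [
    {"z": -30,"roll": -7},
    {"z": -30,"roll": -7},
    {"z": -30,"roll": -7},
    {"z": -30,"roll": -7},
    {"z": -10,"roll": -7}
  ],
  "grip_force": 80
}}

```text
invalid input at $.increments[0]: expected keys grip, x, y, z, roll
```

>>> {"name": "servo_tool", "arguments": {
  "increments": [
    {"grip": 0,"x": 0,"y": 0,"z": -30,"roll": -7},
    {"grip": 0,"x": 0,"y": 0,"z": -30,"roll": -7},
    {"grip": 0,"x": 0,"y": 0,"z": -30,"roll": -7},
    {"grip": 0,"x": 0,"y": 0,"z": -20,"roll": -7},
    {"grip": 0,"x": 0,"y": 0,"z": 0,"roll": -7}
  ],
  "grip_force": 80
}}

```text
clock: 0.52
tcp_pos: [0.1656, -0.552, 0.346]
orientation: [0.003, 0.899, 0.439, -0.001]
wrist_force: [-0.8, 0.1, 0.2]
finger_gap: 0.0858
grip_force: 0.0
```

>>> {"name": "servo_tool", "arguments": {
  "increments": [
    {"grip": 0,"x": 37,"y": 8,"z": 0,"roll": -7},
    {"grip": 0,"x": 36,"y": 12,"z": 0,"roll": -7},
    {"grip": 0,"x": 34,"y": 16,"z": 0,"roll": -7},
    {"grip": 0,"x": 32,"y": 20,"z": 0,"roll": -7},
    {"grip": 0,"x": 29,"y": 24,"z": 0,"roll": -7}
  ]
}}

```text
clock: 0.93
tcp_pos: [0.3104, -0.4274, 0.3409]
orientation: [-0.0, 0.725, 0.689, 0.0]
wrist_force: [1.1, -1.3, 0.1]
finger_gap: 0.0852
grip_force: 0.0
```

>>> {"name": "servo_tool", "arguments": {
  "increments": [
    {"grip": 0,"x": 26,"y": 28,"z": 0,"roll": -7},
    {"grip": 0,"x": 23,"y": 31,"z": 0,"roll": -7},
    {"grip": 0,"x": 19,"y": 33,"z": 0,"roll": -7},
    {"grip": 0,"x": 15,"y": 35,"z": 0,"roll": -7},
    {"grip": 0,"x": 10,"y": 37,"z": 0,"roll": -7}
  ]
}}

```text
clock: 1.35
tcp_pos: [0.4565, -0.3035, 0.341]
orientation: [-0.0, 0.484, 0.875, -0.0]
wrist_force: [1.0, -1.3, -0.5]
finger_gap: 0.085
grip_force: 0.0
```

>>> {"name": "servo_tool", "arguments": {
  "increments": [
    {"grip": 0,"x": 6,"y": 38,"z": 0,"roll": -7},
    {"grip": 0,"x": 1,"y": 38,"z": 0,"roll": -7},
    {"grip": 0,"x": -4,"y": 38,"z": 0,"roll": -7},
    {"grip": 0,"x": -8,"y": 37,"z": 10,"roll": -7},
    {"grip": 0,"x": -13,"y": 36,"z": 20,"roll": -7}
  ]
}}

```text
clock: 1.77
tcp_pos: [0.6023, -0.1816, 0.3136]
orientation: [0.002, 0.199, 0.98, -0.0]
wrist_force: [-0.6, -0.9, 0.2]
finger_gap: 0.0854
grip_force: 0.0
```

>>> {"name": "servo_tool", "arguments": {
  "increments": [
    {"grip": 0,"x": -15,"y": 29,"z": 20,"roll": -7},
    {"grip": 0,"x": 0,"y": 0,"z": 30,"roll": -7},
    {"grip": 0,"x": 0,"y": 0,"z": 20,"roll": -7},
    {"grip": 0,"x": 0,"y": 0,"z": 0,"roll": -7},
    {"grip": 0,"x": 0,"y": 0,"z": 0,"roll": -7}
  ]
}}

```text
clock: 2.18
tcp_pos: [0.6243, -0.1611, 0.2388]
orientation: [-0.003, -0.106, 0.994, 0.001]
wrist_force: [-0.6, 0.5, 0.2]
finger_gap: 0.0855
grip_force: 0.0
```

Run:
```python
from h import *
s=env.get_state(); cv2.imwrite("pics/w1.png",env.read_camera("wrist")[:,:,::-1])
print(s["clock"],s["tcp_pos"],s["orientation"],s["joint_pos"],s["qvel"]); c,f,Rc,o=cam("wrist",s); print(o,Rc[:,2],f)
```

```text
2.1833 [ 0.62428129 -0.16109451  0.23877245] [-0.00256374 -0.10555532  0.99440929  0.00128814] [-3.76896157e-01  4.58406818e-01  2.78180912e-01  1.39630791e+00
 -9.78165578e-05 -5.88401403e-01] [-8.24454992e-03 -2.45992146e-02  3.97726288e-02  1.05062536e-02
 -1.37175152e-04 -1.45086002e+00]
[ 0.54941986 -0.17630582  0.38172344] [ 0.29311493  0.06669516 -0.95374808] 323.7171863583927
```

View pics/w1.png

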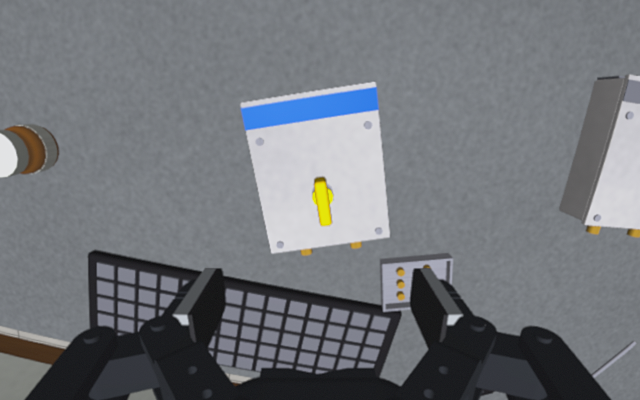

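Wrist picture: the blue-band box is centred and the yellow wing runs from (320,180) to (325,224). The arm was still settling, so I'll retake it and measure.

```bash
cat > m.py <<'E'
from h import *
env.read_camera("wrist"); env.read_camera("wrist")
s=env.get_state(); im=env.read_camera("wrist")[:,:,::-1].copy()
import sys; cv2.imwrite(f"pics/{sys.argv[1]}.png",im)
th=np.degrees(2*np.arctan2(s["orientation"][2],s["orientation"][1])); print(s["clock"],s["tcp_pos"],"theta",th%360,"qv",abs(s["qvel"]).max())
hsv=cv2.cvtColor(im,cv2.COLOR_BGR2HSV)
m=cv2.inRange(hsv,(25,140,60),(34,255,255)); n,l,st,ce=cv2.connectedComponentsWithStats(m)
for i in range(1,n):
    if st[i,4]>100: print(st[i],ce[i])
i=1+np.argmax(st[1:,4]); sel=l==i
v=hsv[...,2][sel]; thr=np.percentile(v,90)*0.93; print("V",np.percentile(v,[5,25,50,75,95]))
for nm,k in (("all",sel),("top",sel&(hsv[...,2]>thr))):
    p=np.argwhere(k)[:,::-1].astype(float)
    w=np.array([onplane("wrist",q,.096,s)[:2] for q in p]); c=w.mean(0); e,V=np.linalg.eigh(np.cov((w-c).T)); d=V[:,1]
    r=cv2.minAreaRect(w.astype(np.float32)*1000)
    print(nm,len(p),"c",c,"ang",np.degrees(np.arctan2(d[1],d[0]))%180,"rect",r)
o=im[:,:,:].copy(); x,y,W,H=st[i,:4]
cv2.imwrite(f"pics/{sys.argv[1]}c.png",cv2.resize(im[max(0,y-25):y+H+25,max(0,x-40):x+W+40],None,fx=4,fy=4,interpolation=cv2.INTER_NEAREST))
E
python3 m.py w2
```

```text
2.3333 [ 0.62526172 -0.16205723  0.24139559] theta 191.54854676393776 qv 0.024861099166216847
[314 176  20  47 610] [324.11967213 198.51311475]
V [183.9 222.  229.  230.  231. ]
all 610 c [ 0.62858287 -0.1533802 ] ang 20.14177335987469 rect ((629.50537109375, -153.79808044433594), (44.27308654785156, 17.55888557434082), 11.475935935974121)
top 514 c [ 0.63018202 -0.15306291] ang 20.180743510990993 rect ((631.317626953125, -153.43017578125), (40.57461929321289, 17.55888557434082), 11.475935935974121)
```

View pics/w2c.png

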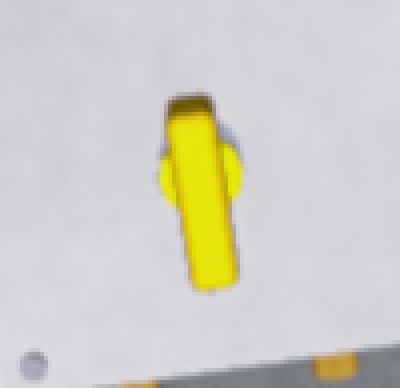

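The crop shows the wing's top face from about (321.8,179.8) to (328,223), with the collar centred behind it. I'll convert those end points at z = 0.096.

Run:
```python
from h import *
s=env.get_state()
a=onplane("wrist",(274+191/4-.4,151+114/4-.4),.096,s)[:2];b=onplane("wrist",(274+216/4-.4,151+289/4-.4),.096,s)[:2]
d=b-a; ang=np.degrees(np.arctan2(d[1],d[0])); print(a,b,"mid",(a+b)/2,np.linalg.norm(d),"ang",ang)
th=2*np.arctan2(s["orientation"][2],s["orientation"][1])%(2*np.pi)
tx=np.array([np.cos(th),np.sin(th)]);ty=np.array([np.sin(th),-np.cos(th)])
D=(a+b)/2-s["tcp_pos"][:2]; print("theta",np.degrees(th),"tool x,y mm",D@tx*1000,D@ty*1000, "tcp",s["tcp_pos"])
```

```text
[ 0.61138452 -0.15980371] [ 0.6516607  -0.14541073] mid [ 0.63152261 -0.15260722] 0.04277064731570873 ang 19.664716224803488
theta 191.51893565121244 tool x,y mm -7.895121500103179 8.178882377827662 tcp [ 0.62541976 -0.16219796  0.24180069]
```

>>> {"name": "servo_tool", "arguments": {
  "increments": [
    {"grip": 0,"x": -8,"y": 8,"z": 20,"roll": -7},
    {"grip": 0,"x": 0,"y": 0,"z": 30,"roll": -1.2},
    {"grip": 0,"x": 0,"y": 0,"z": 30,"roll": 0},
    {"grip": 0,"x": 0,"y": 0,"z": 10,"roll": 0},
    {"grip": 0,"x": 0,"y": 0,"z": 0,"roll": 0}
  ]
}}

```text
clock: 2.8
tcp_pos: [0.6296, -0.1521, 0.1489]
orientation: [-0.003, -0.172, 0.985, 0.002]
wrist_force: [-0.3, -0.5, 0.7]
finger_gap: 0.0852
grip_force: 0.0
```

```bash
python3 m.py w3
```

```text
2.9 [ 0.6318904  -0.15305332  0.1529912 ] theta 199.83460686873542 qv 0.03486549243487113
[ 303  189   28   67 1230] [316.29430894 221.12195122]
V [105. 205. 216. 217. 219.]
all 1230 c [ 0.6276083  -0.15402405] ang 20.519075912913934 rect ((628.6650390625, -153.5059356689453), (46.14816665649414, 17.630664825439453), 19.792903900146484)
top 959 c [ 0.6297668  -0.15327506] ang 20.24185125358852 rect ((631.1456909179688, -152.61312866210938), (40.874969482421875, 17.63067054748535), 19.793472290039062)
```

View pics/w3c.png

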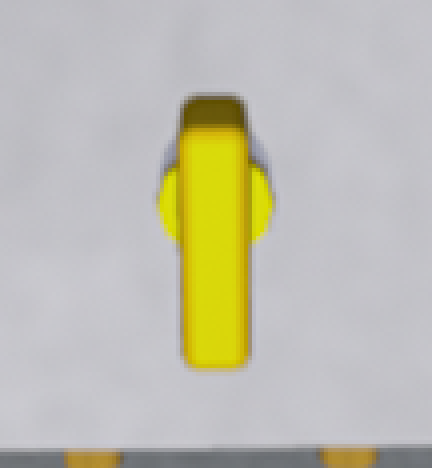

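The wing is now exactly upright in the crop, so it is aligned with the tool x axis. Its top-face ends are at about (316.4,195.1) and (316.4,256.1).

Run:
```python
from h import *
s=env.get_state()
a=onplane("wrist",(316.2,195.1),.096,s)[:2];b=onplane("wrist",(316.4,256.2),.096,s)[:2]
d=b-a; print("mid",(a+b)/2,np.linalg.norm(d),"ang",np.degrees(np.arctan2(d[1],d[0])))
th=2*np.arctan2(s["orientation"][2],s["orientation"][1])%(2*np.pi)
tx=np.array([np.cos(th),np.sin(th)]);ty=np.array([np.sin(th),-np.cos(th)])
D=(a+b)/2-s["tcp_pos"][:2]; print(np.degrees(th),D@tx*1000,D@ty*1000,s["tcp_pos"],s["wrist_force"])
```

```text
mid [ 0.63225551 -0.15295492] 0.04327867559622276 ang 19.93307470421741
199.85253915774382 0.24717137058594368 0.4526790872666697 [ 0.63264172 -0.15329676  0.1539982 ] [-0.20836944 -0.60802427  0.3967342 ]
```

Aligned to within 0.5 mm and 0.1°. Descending to a TCP height of about 74 mm, so the tips stay above the collar, then gripping.

>>> {"name": "servo_tool", "arguments": {
  "increments": [
    {"grip": 0,"x": 0,"y": 0,"z": 25,"roll": 0},
    {"grip": 0,"x": 0,"y": 0,"z": 25,"roll": 0},
    {"grip": 0,"x": 0,"y": 0,"z": 18,"roll": 0},
    {"grip": 0,"x": 0,"y": 0,"z": 7,"roll": 0},
    {"grip": 0,"x": 0,"y": 0,"z": 0,"roll": 0}
  ]
}}

```text
clock: 3.37
tcp_pos: [0.6315, -0.1528, 0.0768]
orientation: [-0.0, -0.173, 0.985, 0.0]
wrist_force: [0.5, 0.9, -0.1]
finger_gap: 0.0854
grip_force: 0.0
```

>>> {"name": "servo_tool", "arguments": {
  "increments": [
    {"grip": 0.3,"x": 0,"y": 0,"z": 0,"roll": 0},
    {"grip": 0.3,"x": 0,"y": 0,"z": 0,"roll": 0},
    {"grip": 0.3,"x": 0,"y": 0,"z": 0,"roll": 0}
  ]
}}

```text
clock: 3.62
tcp_pos: [0.633, -0.1533, 0.0791]
orientation: [0.001, -0.173, 0.985, -0.001]
wrist_force: [0.1, -1.0, 0.8]
finger_gap: 0.0599
grip_force: 0.0
```

>>> {"name": "servo_tool", "arguments": {
  "increments": [
    {"grip": 0.5,"x": 0,"y": 0,"z": 3.5,"roll": 0},
    {"grip": 1,"x": 0,"y": 0,"z": 0,"roll": 0},
    {"grip": 1,"x": 0,"y": 0,"z": 0,"roll": 0},
    {"grip": 1,"x": 0,"y": 0,"z": 0,"roll": 0},
    {"grip": 1,"x": 0,"y": 0,"z": 0,"roll": 0}
  ],
  "grip_force": 100
}}

```text
clock: 4.03
tcp_pos: [0.632, -0.1537, 0.074]
orientation: [0.0, -0.173, 0.985, -0.001]
wrist_force: [-0.1, -1.9, 1.5]
finger_gap: 0.0101
grip_force: 98.4
```

>>> {"name": "servo_tool", "arguments": {
  "increments": [
    {"grip": 1,"x": 0,"y": 0,"z": 0,"roll": 0},
    {"grip": 1,"x": 0,"y": 0,"z": 0,"roll": 0},
    {"grip": 1,"x": 0,"y": 0,"z": 0,"roll": 0},
    {"grip": 1,"x": 0,"y": 0,"z": 0,"roll": 0}
  ]
}}

```text
clock: 4.37
tcp_pos: [0.632, -0.1536, 0.074]
orientation: [0.0, -0.173, 0.985, -0.001]
wrist_force: [0.3, -4.9, 2.7]
finger_gap: 0.0102
grip_force: 98.6
```

```bash
python3 -c "
from h import *
s=env.get_state();print(s)"
```

```text
{'clock': 4.3667, 'joint_pos': array([-0.36117633,  0.53768217, -0.00504945,  1.02674407, -0.00113393,
       -0.7083609 ]), 'qvel': array([-0.00018434, -0.00018547, -0.00120442, -0.00072232,  0.00012814,
       -0.00119863]), 'tau': array([  3.20739336, -55.72468042,  25.64222932,   0.61101465,
         1.43120382,   0.16410136]), 'tcp_pos': array([ 0.63200439, -0.15358386,  0.07395222]), 'orientation': array([ 2.79179462e-04, -1.72721315e-01,  9.84970350e-01, -8.24332300e-04]), 'wrist_force': array([ 0.28821193, -4.89255376,  2.72965389]), 'ft_torque': array([-1.02217612,  0.19607476,  0.19589958]), 'grip_force': 98.57391357421875, 'finger_gap': 0.010150650516808872}
```

Gripped, with a 10 mm gap at 98 N. Now pushing down in small steps while watching the force.

>>> {"name": "servo_tool", "arguments": {
  "increments": [
    {"grip": 1,"x": 0,"y": -0.4,"z": 1,"roll": 0},
    {"grip": 1,"x": 0,"y": 0,"z": 0,"roll": 0},
    {"grip": 1,"x": 0,"y": 0,"z": 0,"roll": 0}
  ]
}}

```text
clock: 4.62
tcp_pos: [0.632, -0.1536, 0.0735]
orientation: [0.0, -0.173, 0.985, -0.001]
wrist_force: [-1.5, -4.1, 6.0]
finger_gap: 0.0102
grip_force: 99.1
```

>>> {"name": "servo_tool", "arguments": {
  "increments": [
    {"grip": 1,"x": 0,"y": 0,"z": 1,"roll": 0},
    {"grip": 1,"x": 0,"y": 0,"z": 0,"roll": 0},
    {"grip": 1,"x": 0,"y": 0,"z": 0,"roll": 0}
  ]
}}

```text
clock: 4.87
tcp_pos: [0.6321, -0.1536, 0.0732]
orientation: [0.001, -0.173, 0.985, -0.001]
wrist_force: [-3.5, -4.1, 10.1]
finger_gap: 0.0098
grip_force: 99.8
```

>>> {"name": "servo_tool", "arguments": {
  "increments": [
    {"grip": 1,"x": 0,"y": 0,"z": 1.5,"roll": 0},
    {"grip": 1,"x": 0,"y": 0,"z": 0,"roll": 0},
    {"grip": 1,"x": 0,"y": 0,"z": 0,"roll": 0}
  ]
}}

```text
clock: 5.12
tcp_pos: [0.6321, -0.1536, 0.0729]
orientation: [0.001, -0.173, 0.985, -0.001]
wrist_force: [-5.2, -2.5, 16.5]
finger_gap: 0.0097
grip_force: 100.6
```

>>> {"name": "servo_tool", "arguments": {
  "increments": [
    {"grip": 1,"x": 0,"y": 0,"z": 0.1,"roll": 2},
    {"grip": 1,"x": 0,"y": 0,"z": 0.2,"roll": 2},
    {"grip": 1,"x": 0,"y": 0,"z": 0.2,"roll": 3},
    {"grip": 1,"x": 0,"y": 0,"z": 0.2,"roll": 3},
    {"grip": 1,"x": 0,"y": 0,"z": 0.2,"roll": 3}
  ]
}}

```text
clock: 5.53
tcp_pos: [0.6322, -0.1538, 0.0721]
orientation: [0.001, -0.059, 0.998, -0.001]
wrist_force: [-5.3, -3.7, 16.3]
finger_gap: 0.0101
grip_force: 100.3
```

It sinks at the thread's pitch: 13° turned and 0.8 mm down, at a steady 16 N. Continuing.

>>> {"name": "servo_tool", "arguments": {
  "increments": [
    {"grip": 1,"x": 0,"y": 0,"z": 0.2,"roll": 3},
    {"grip": 1,"x": 0,"y": 0,"z": 0.2,"roll": 3},
    {"grip": 1,"x": 0,"y": 0,"z": 0.2,"roll": 3},
    {"grip": 1,"x": 0,"y": 0,"z": 0.2,"roll": 3},
    {"grip": 1,"x": 0,"y": 0,"z": 0.2,"roll": 3}
  ]
}}

```text
clock: 5.95
tcp_pos: [0.6323, -0.154, 0.0712]
orientation: [0.001, 0.072, 0.997, -0.001]
wrist_force: [-5.2, -5.0, 16.3]
finger_gap: 0.0099
grip_force: 100.3
```

>>> {"name": "servo_tool", "arguments": {
  "increments": [
    {"grip": 1,"x": 0,"y": 0,"z": 0.2,"roll": 3},
    {"grip": 1,"x": 0,"y": 0,"z": 0.2,"roll": 3},
    {"grip": 1,"x": 0,"y": 0,"z": 0.2,"roll": 3},
    {"grip": 1,"x": 0,"y": 0,"z": 0.2,"roll": 3},
    {"grip": 1,"x": 0,"y": 0,"z": 0.2,"roll": 3}
  ]
}}

```text
clock: 6.37
tcp_pos: [0.6322, -0.1542, 0.0701]
orientation: [0.001, 0.202, 0.979, -0.001]
wrist_force: [-5.1, -4.9, 16.6]
finger_gap: 0.0099
grip_force: 100.2
```

>>> {"name": "servo_tool", "arguments": {
  "increments": [
    {"grip": 1,"x": 0,"y": 0,"z": 0.2,"roll": 3},
    {"grip": 1,"x": 0,"y": 0,"z": 0.2,"roll": 3},
    {"grip": 1,"x": 0,"y": 0,"z": 0.2,"roll": 3},
    {"grip": 1,"x": 0,"y": 0,"z": 0.2,"roll": 3},
    {"grip": 1,"x": 0,"y": 0,"z": 0.2,"roll": 3}
  ]
}}

```text
clock: 6.78
tcp_pos: [0.6321, -0.1544, 0.069]
orientation: [0.001, 0.328, 0.945, -0.001]
wrist_force: [-4.9, -5.6, 15.6]
finger_gap: 0.01
grip_force: 100.7
```

>>> {"name": "servo_tool", "arguments": {
  "increments": [
    {"grip": 1,"x": 0,"y": 0,"z": 0.2,"roll": 3},
    {"grip": 1,"x": 0,"y": 0,"z": 0.2,"roll": 3},
    {"grip": 1,"x": 0,"y": 0,"z": 0.2,"roll": 3},
    {"grip": 1,"x": 0,"y": 0,"z": 0.2,"roll": 3},
    {"grip": 1,"x": 0,"y": 0,"z": 0.1,"roll": 2}
  ]
}}

```text
clock: 7.2
tcp_pos: [0.632, -0.1546, 0.0681]
orientation: [0.002, 0.44, 0.898, -0.001]
wrist_force: [-6.2, -6.2, 15.7]
finger_gap: 0.0099
grip_force: 100.7
```

>>> {"name": "servo_tool", "arguments": {
  "increments": [
    {"grip": 1,"x": 0,"y": 0,"z": 0,"roll": 0},
    {"grip": 1,"x": 0,"y": 0,"z": 0,"roll": 0},
    {"grip": 1,"x": 0,"y": 0,"z": 0,"roll": 0}
  ]
}}

```text
clock: 7.45
tcp_pos: [0.632, -0.1546, 0.0681]
orientation: [0.001, 0.44, 0.898, -0.001]
wrist_force: [-6.2, -5.1, 15.2]
finger_gap: 0.0099
grip_force: 100.2
```

Tool has turned 72° and sunk 4.8 mm (expected 5.0). Unloading, then releasing.

>>> {"name": "servo_tool", "arguments": {
  "increments": [
    {"grip": 1,"x": 0,"y": 0,"z": -1.5,"roll": 0},
    {"grip": 1,"x": 0,"y": 0,"z": -1.5,"roll": 0},
    {"grip": 1,"x": 0,"y": 0,"z": 0,"roll": 0},
    {"grip": 1,"x": 0,"y": 0,"z": 0,"roll": 0}
  ]
}}

```text
clock: 7.78
tcp_pos: [0.6319, -0.1546, 0.0684]
orientation: [0.001, 0.44, 0.898, -0.001]
wrist_force: [-0.7, -7.3, 1.7]
finger_gap: 0.0099
grip_force: 98.5
```

>>> {"name": "servo_tool", "arguments": {
  "increments": [
    {"grip": 0,"x": 0,"y": 0,"z": 0,"roll": 0},
    {"grip": 0,"x": 0,"y": 0,"z": 0,"roll": 0},
    {"grip": 0,"x": 0,"y": 0,"z": 0,"roll": 0},
    {"grip": 0,"x": 0,"y": 0,"z": 0,"roll": 0},
    {"grip": 0,"x": 0,"y": 0,"z": 0,"roll": 0}
  ]
}}

```text
clock: 8.2
tcp_pos: [0.6316, -0.1525, 0.0679]
orientation: [-0.0, 0.439, 0.899, 0.0]
wrist_force: [1.0, 0.0, 1.0]
finger_gap: 0.0695
grip_force: 0.0
```

>>> {"name": "servo_tool", "arguments": {
  "increments": [
    {"grip": 0,"x": 0,"y": 0,"z": -10,"roll": 0},
    {"grip": 0,"x": 0,"y": 0,"z": -20,"roll": 0},
    {"grip": 0,"x": 0,"y": 0,"z": -25,"roll": 0},
    {"grip": 0,"x": 0,"y": 0,"z": -20,"roll": 0},
    {"grip": 0,"x": 0,"y": 0,"z": -5,"roll": 0}
  ]
}}

```text
clock: 8.62
tcp_pos: [0.6339, -0.1536, 0.1531]
orientation: [0.003, 0.439, 0.899, 0.0]
wrist_force: [0.6, 0.1, 1.8]
finger_gap: 0.0854
grip_force: 0.0
```

```bash
python3 m.py w4
```

```text
8.7167 [ 0.63299404 -0.1533913   0.15042281] theta 127.92891570660731 qv 0.051268451450147
[ 301  189   28   66 1192] [314.50503356 220.65520134]
V [107.85 209.   218.   220.   221.  ]
all 1192 c [ 0.62813619 -0.14754679] ang 127.77543973028337 rect ((628.8289794921875, -148.42431640625), (17.354637145996094, 44.812599182128906), 37.84211349487305)
top 942 c [ 0.62932602 -0.14921447] ang 128.00034987937858 rect ((630.4246215820312, -150.47900390625), (17.35468101501465, 39.60932922363281), 37.838375091552734)
```

View pics/w4.png

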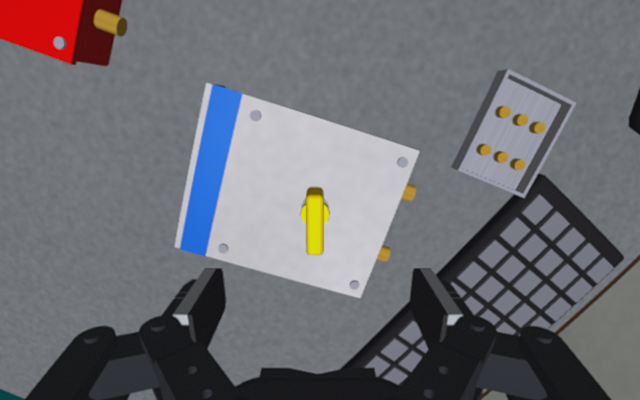

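The wing at (315,220) now stands at 127.9° against 19.9° before, which is 72° clockwise. The fingers are open and well clear. Handing in.

```bash
python3 -c "
from workcell import env
print(env.hand_in())"
```

```text
the job is handed in; nothing more can be done
None
```

The yellow screw on the blue-band box was pushed down at about 16 N, turned 72° clockwise so it sank about 4.8 mm, and released; the black screw was never approached, and the job was handed in at about 8.7 s.

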